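# Snap the grease coupler onto a lathe bearing's tilted nipple and hold it

## Robot

A 6-joint arm with a two-finger parallel gripper is mounted at the origin on the work surface. World frame = base frame: x ahead of the robot, y to its left, z up, the work surface at z = 0. Lengths are in mm, angles in rad, forces in N, time in s.
With the tool pointing down it reaches from about 350 to 975 mm from the base axis. Payload 7.1 kg.
Tool frame: the origin (TCP) lies between the finger pads; the fingertips stand 8 mm ahead of it and the grasp point (between the pads) lies 11 mm behind it (ctrl.tips_ahead is the distance from the TCP to the fingertips, in mm); y points along the fingers, z is the direction in which the jaws open and shut, and the axes are right-handed (so a half turn about y gives the same grasp; the last joint's range is limited). The gripper opens to 88 mm and grips with 3 to 60 N. Pads are 20 mm wide; open, the fingers measure 115 mm over their backs; the gripper's body (75 mm by 178 mm) begins 61 mm behind the grasp point.
Start: joints at [-0.019, 0.423, 1.63, -0, 1.089, -0.019], TCP at [624.984, 0.026, 230.675] pointing down, gripper open.
Joint ranges: [-3, 3], [-0.9, 2.11], [0.09, 2.58], [-1.31, 4.45], [0.11, 2.69], [-2.54, 2.54]. Speed limits (rad/s): [2.39, 2.39, 3.01, 3.14, 3.14, 3.14].

## Interface

Orientations are given as a rotation vector (axis times angle).
In Python, from workcell import ctrl gives the robot as it stands.
- The arm moves only by the shell command python3 -m creep 'ROWS'. ROWS is JSON, a list of rows, each an object of numbers: "tx", "ty", "tz": the shift along the world's x, y, z in mm; "rx", "ry", "rz": the turn, a rotation vector about the world's x, y, z in rad; "fingers": the closure in counts, from 0 (fully open) to 255 (shut). A call has 1 to 10 rows; each row is the pose to reach, as a shift and turn from the pose commanded when the call began; what a row does not reach only later rows make up. A row lasts 1/8 s, in which the tool goes at most 62.5 mm and 10.7 degrees, less where a joint would pass 70% of its speed; a pose out of reach is approached as far as the arm can. A call with a gripper value outside its range is refused whole. The fingers move at their own pace and stop on an object; the grip force is fixed at half the most. Time passes only in rows, so rows that repeat a pose let the fingers close. It gives the time, the measured TCP pose, the force and the opening at its end, in the units of the state.
- ctrl.get_obs(): the state, without advancing time (a new reading comes with each control period).
- ctrl.get_image(name): name is "scene" or "side" or "wrist"; returns a dict with "pixels" (480x640x3 uint8, blue, green, red), "intrinsics" (3x3 intrinsics, pixels), "rvec" (rotation vector, rad) and "tvec" (3), from world to camera coordinates, as OpenCV has them. Camera axes: x right, y down, z forward; pixel columns grow to the right and rows downward; lengths in mm; the calibration is good to about 2 mm. A picture is of the moment at which its call begins. There is no depth.
- ctrl.close_job(): hands the job in, once; it reports no verdict.
The state is a dict: "t": time; "qpos": joint angles; "qvel": joint speeds; "joint_torque": joint torques, N m; "ee_pos": TCP position; "orientation": TCP orientation; "ft_force": force on the tool from outside, world axes, zero at the start; "moment": the same for the moment, N m; "width": finger opening in mm.
Only numpy, scipy, OpenCV 4.12 (cv2) and the standard library are available. Lean on these libraries where they do the work, as an engineer would, in place of code of your own. Each camera call takes 0.05 s, during which the arm holds its last target.

## Task

Take the orange-handled grease coupler off its parking stand and push it squarely, in line with the tilted red nipple on the green lathe bearing, until the nipple snaps in and the coupler is fully home. Keep it pressed there against the spring for two seconds, and finish while still gripping and holding it home. Do not bend the brass elbow to another angle, and leave the other things on the bench where they are.

Things in the scene. Friction and masses are not known exactly. Their poses are not given: they have to be found in the camera images.
- coupler: Loose grease coupler, 0.28 kg, 98 mm long, mouth down on the stand. Origin: centre of the mouth rim; z along its axis, mouth to handle. From the mouth: steel skirt 36 mm across (z 0-26 mm), round blind bore 20 mm wide, 16 deep; dark collar 52 mm across (z 26-34); orange square handle 28 x 28 mm (z 34-94), flats square to x and y. Grip it low: fingertips just above the collar can bear on it.
- coupler_roof (a point): Centre of the closed end of the coupler's bore, 16 mm from the mouth along its z axis.
- stand: Fixed wooden parking stand 100 x 100 x 18 mm, origin at the centre of its underside on the bench; a steel peg 13 mm thick rises 12 mm from the centre of its top into the coupler's bore.
- bearing: Fixed green pillow-block bearing on a dark steel plate 230 x 250 x 12 mm, origin under it on the bench, shaft along its y axis, top of the housing about 99 mm high. The pivot of the brass elbow lies 102 mm above the origin, 6 mm towards the bearing's -x.
- elbow (a joint): Angle (rad) by which the brass elbow leans from upright towards the bearing's -x side (towards the robot, roughly). A stiff swivel (slips only at about 1.5 N m) that starts between 0.25 and 0.55 and is to be left as it is.
- shoulder (a point): Centre of the elbow's flat brass shoulder, a disc 36 mm across facing along the nipple's axis, 20 mm from the elbow's pivot. The coupler's rim lies flat on it when fully home.
- nipple_top (a point): Centre of the end face of the red nipple; z points outwards along the nipple's tilted axis. The nipple is a pin 16 mm thick standing 23 mm out of the shoulder, tapering to 10 mm over its last 5 mm. It enters the coupler's bore, meets the closed end of the bore and is then pushed down.
- nipple (a joint): How far the red nipple is pushed in along its axis (m): 0 free, 0.007 when the coupler's rim meets the shoulder. It resists with about 12 N over the first 1 to 2 mm, then snaps through: the resistance falls to about 4 N near 5 mm and rises again to about 6.5 N at 7 mm. It does not latch: let go and it springs back out.
- wax_jar: Loose bystander: amber wax jar, 64 mm across, 65 mm high, origin under it.
- oil_bottle: Loose bystander: white bottle, 52 mm across, 140 mm high, origin under it.
- mallet: Loose bystander: wooden mallet lying along its x, about 295 mm long, head 65 x 110 x 65 mm at +x, origin on the bench 110 mm behind the middle of the head.
- slat: Loose bystander: flat chair slat 300 x 70 x 8 mm along its x, origin under its centre.
- tray: Loose bystander: blue tray 100 x 80 x 25 mm, origin under its centre; a spare steel fitting stands in it.
- spare: Loose bystander: spare steel fitting standing in the tray, 20 mm across, 22 mm high, origin under it.
- brush: Loose bystander: brush lying along its x, handle to -x.
Mind the look-alikes: they are no part of the job. Of the things like the coupler, leave any that is blue; of the rest the smaller one is meant.

How it is judged (in metres and radians):
On the way, in this order (a step that is already met when the one before it is completed fails the run):
1. the coupler is lifted clear of its stand in the gripper (z of coupler in the frame of stand above 0.045 m and contact force between the fingers and coupler above 2 N and value of joint nipple below 0.001 m), for 0.1 s.
2. the coupler is square on the nipple, snapped in and held for two seconds (value of joint nipple above 0.005 m and distance between coupler_roof and nipple_top below 0.005 m and angle between the z axis of coupler and the z axis of nipple_top, either way round below 0.12 rad and contact force between coupler and bearing above 3 N and contact force between the fingers and coupler above 2 N), for 2 s.
At the end, for the whole second after the job is handed in: Nipple in over 5 mm, its end within 5 mm of the bore's end; axes within 0.12 rad; coupler pressing over 3 N, gripped over 2 N, under 20 mm/s, off the stand, after 2 s of holding; shoulder within 6 mm of its start, wax jar, bottle, mallet, slat, tray, brush and spare within 30 mm (all of step 2 and contact force between coupler and stand below 0.1 N and linear speed of coupler below 0.02 m/s and distance of shoulder from where it was at the start of the episode below 0.006 m and distance of each of wax_jar, oil_bottle, mallet, slat, tray, brush, spare from where it was at the start of the episode below 0.03 m); the arm keeps its last pose, push and grip.
It fails at once if a bystander is knocked out of its place (30 mm) (distance of any of wax_jar, oil_bottle, mallet, slat, tray, brush, spare from where it was at the start of the episode above 0.03 m).
It fails at once if the brass elbow is bent from its angle (its shoulder moves over 6 mm) (distance of shoulder from where it was at the start of the episode above 0.006 m).
It also fails if it takes over 43 s, if anything falls off the work surface, if the arm or the gripper's body presses on something with over 40 N, if the wrist force passes 120 N, or if a joint passes its speed limit or range.

## Working session

There is one attempt and no reset: what is moved stays moved. The work goes in short steps, Python scripts to look and compute and a shell command to move; the robot and the scene stay as the last step left them, time stands still between calls to the robot, and variables do not carry over. Pictures are saved under pics/ and viewed, and the job is handed in when it is done.

```bash
ls; mkdir -p pics; cat > h.py <<'E'
import numpy as np, cv2
from workcell import ctrl
def cam(n):
    d=ctrl.get_image(n); np.savez(f'/tmp/{n}.npz',**{k:np.array(v) for k,v in d.items()}); return load(n)
def load(n):
    d=np.load(f'/tmp/{n}.npz'); R=cv2.Rodrigues(d['rvec'].astype(float))[0]; return dict(img=d['pixels'],K=d['intrinsics'],R=R,t=d['tvec'].ravel().astype(float))
def ray(c,uv):
    d=c['R'].T@np.linalg.inv(c['K'])@np.array([uv[0],uv[1],1.]); return -c['R'].T@c['t'], d/np.linalg.norm(d)
def onz(c,uv,z):
    o,d=ray(c,uv); return o+d*(z-o[2])/d[2]
def proj(c,p):
    q=c['K']@(c['R']@np.array(p,float)+c['t']); return q[:2]/q[2]
def tri(cs,uvs):
    A=np.zeros((3,3));b=np.zeros(3);L=[]
    for c,uv in zip(cs,uvs):
        o,d=ray(c,uv);P=np.eye(3)-np.outer(d,d);A+=P;b+=P@o;L.append((o,P))
    x=np.linalg.solve(A,b); return x,[np.linalg.norm(P@(x-o)) for o,P in L]
E
python3 - <<'E'
from h import *
for n in ['scene','side','wrist']:
    c=cam(n); cv2.imwrite(f'pics/{n}0.png',c['img']); print(n,-c['R'].T@c['t'],c['K'][0,0])
o=ctrl.get_obs(); print(o)
E
```

```text
pics
scene [1434.96228935 -287.4249059  1185.97382107] 479.4052840909644
side [ -23.40383174 -785.33356389  666.01526934] 465.790920148343
wrist [624.03226     78.31477785 382.86429337] 357.13452930842584
{'t': 0.15, 'qpos': array([-1.89894560e-02,  4.23673730e-01,  1.63049325e+00, -6.01377353e-06,
        1.08860721e+00, -1.90201585e-02]), 'qvel': array([-0.00143764, -0.00224544, -0.00071569, -0.00213837,  0.00050526,
        0.002133  ]), 'joint_torque': array([ 9.52650989e-04, -5.44981134e+01, -2.73919362e+01,  6.45430083e-02,
        2.04369903e-02, -3.19723256e-05]), 'ee_pos': array([6.24581447e+02, 3.86507024e-02, 2.30083335e+02]), 'orientation': array([-1.21007274,  1.21005295, -1.20860349]), 'ft_force': array([ 0.11781588, -0.22284489, -0.24777952]), 'moment': array([ 0.00827139, -0.01919624, -0.00966099]), 'width': 87.69507586910827}
```

View pics/scene0.png

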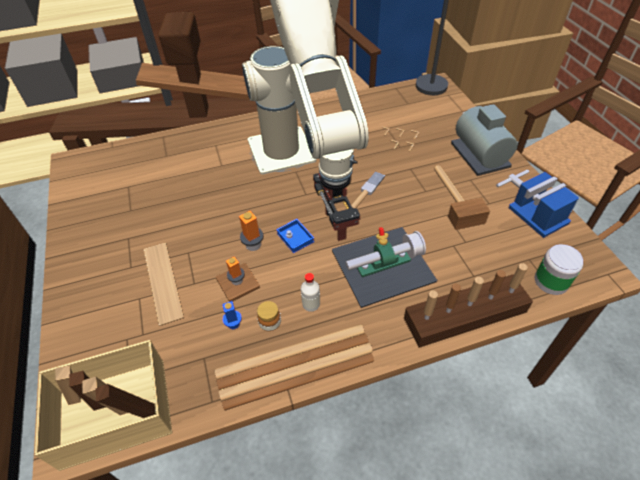

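View pics/side0.png

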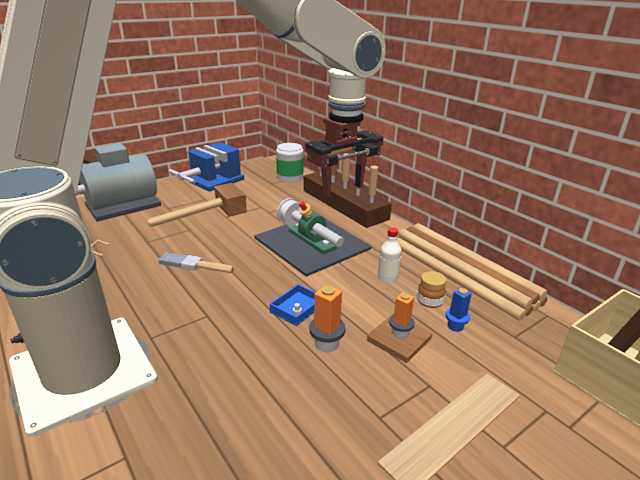

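View pics/wrist0.png

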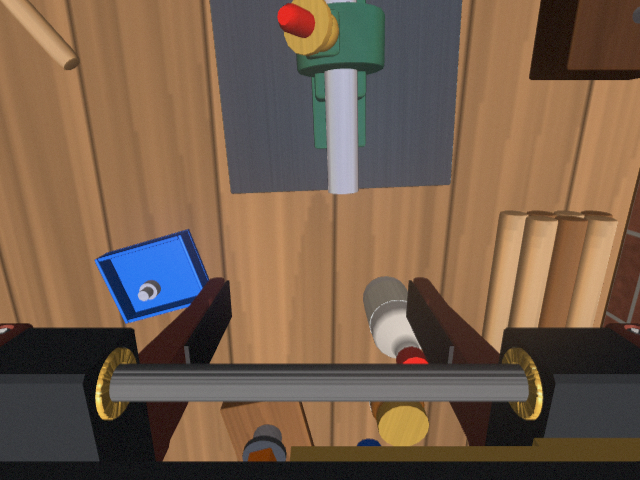

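Scene: the small orange coupler on the wooden stand is at about (234,268); the larger orange one at (249,228) and the blue one at (231,315) are look-alikes. The nipple is near (381,233). In side the coupler is at (403,305) and the nipple at (304,208). In wrist the nipple is at (295,20). I'll zoom in for exact pixels.

```bash
python3 - <<'E'
from h import *
def crop(n,x,y,w,h,s):
    return cv2.resize(load(n)['img'][y:y+h,x:x+w],None,fx=s,fy=s,interpolation=cv2.INTER_CUBIC)
a=crop('scene',205,245,65,65,6);b=crop('side',360,280,80,80,5)[:390,:390]
cv2.imwrite('pics/z1.png',np.hstack([a,b]))
a=crop('scene',355,220,65,65,6);b=crop('side',270,185,80,80,5)[:390,:390]
cv2.imwrite('pics/z2.png',np.hstack([a,b]))
cv2.imwrite('pics/z3.png',crop('wrist',250,0,160,100,5))
E
```

```text
(no output)
```

View pics/z1.png

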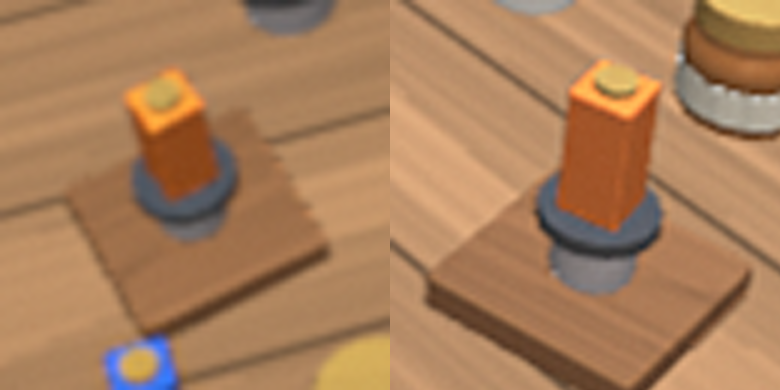

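View pics/z2.png

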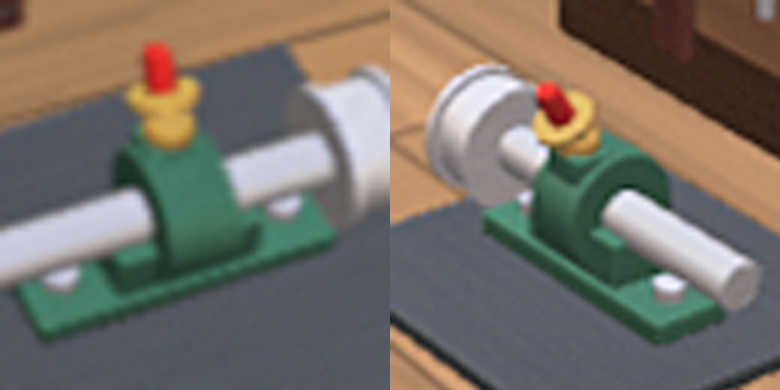

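View pics/z3.png

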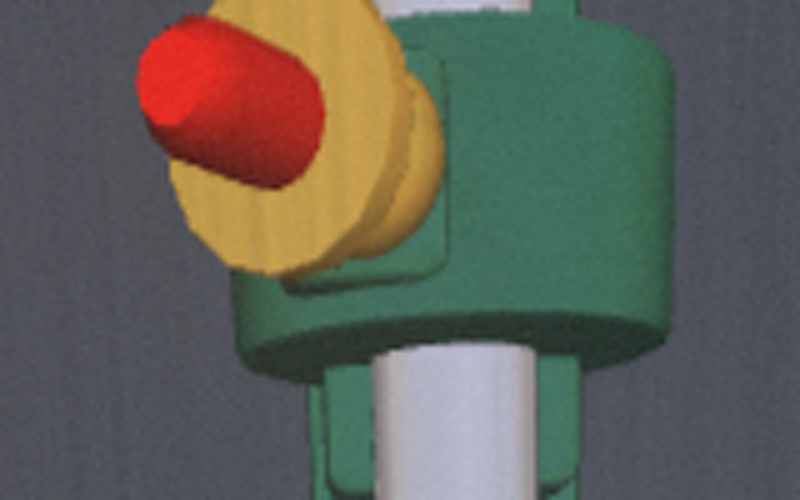

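```bash
python3 - <<'E'
from h import *
S,D=load('scene'),load('side')
f=lambda x,y:(205+x/6-.4,245+y/6-.4); g=lambda x,y:(360+(x-390)/5-.4,280+y/5-.4)
print('button',tri([S,D],[f(163,93),g(615,78)]), onz(S,f(163,93),116),onz(D,g(615,78),116))
for n,c,m,pts in [('scene',S,f,[(125,97),(180,70),(205,103),(148,132)]),('side',D,g,[(600,60),(660,88),(628,117),(567,96)])]:
    P=np.array([onz(c,m(*p),112) for p in pts]); print(n,P.mean(0).round(1))
    for i in range(4):
        e=P[(i+1)%4]-P[i]; print(P[i].round(1),np.linalg.norm(e).round(1),np.degrees(np.arctan2(e[1],e[0])).round(1))
# orange mask sub-pixel: 
W=load('wrist')
for uv in [(230,193),(450,184),(209,0),(463,0)]: print('plate',onz(W,uv,12).round(1))
w=lambda x,y:(250+x/5-.4,0+y/5-.4)
# nipple top face center estimates
s2=lambda x,y:(355+x/6-.4,220+y/6-.4); d2=lambda x,y:(270+(x-390)/5-.4,185+y/5-.4)
print('top',tri([S,D,W],[s2(157,47),d2(546,90),w(178,72)]))
print('top',tri([D,W],[d2(546,90),w(178,72)]),tri([S,W],[s2(157,47),w(178,72)]))
print('shoulder',tri([S,D,W],[s2(162,92),d2(566,117),w(290,120)]))
E
```

```text
button (array([ 559.2160349 , -286.14015962,  116.76842116]), [np.float64(0.832333699152078), np.float64(0.8323336991521169)]) [ 559.1579032  -286.84533902  116.        ] [ 559.98646058 -284.47998494  116.        ]
scene [ 560.5 -287.   112. ]
[ 552.3 -304.3  112. ] 28.9 104.7
[ 544.9 -276.4  112. ] 24.5 16.9
[ 568.4 -269.3  112. ] 29.9 -74.6
[ 576.3 -298.1  112. ] 24.9 -165.5
side [ 558.1 -286.3  112. ]
[ 568.  -268.6  112. ] 28.1 -77.1
[ 574.3 -296.   112. ] 24.9 -165.6
[ 550.1 -302.2  112. ] 25.7 113.2
[ 540.  -278.5  112. ] 29.7 19.5
plate [531.   20.8  12. ]
plate [759.1  30.2  12. ]
plate [524.3 195.7  12. ]
plate [753.7 195.6  12. ]
top (array([603.4760412 , 148.4226875 , 138.74825116]), [np.float64(0.07648257484885526), np.float64(0.1588156872782404), np.float64(0.1454371919203522)])
top (array([603.416597  , 148.3410982 , 138.84880519]), [np.float64(0.13549747100429974), np.float64(0.13549747100415394)]) (array([603.51810076, 148.37728819, 138.6868226 ]), [np.float64(0.08273507855420872), np.float64(0.08273507855423508)])
shoulder (array([616.12251715, 147.8607569 , 119.6549665 ]), [np.float64(0.6271454531878561), np.float64(0.33959008215111536), np.float64(0.44220570906884)])
```

```bash
python3 - <<'E'
from h import *
S,D=load('scene'),load('side')
for n,c,uv,z in [('bigcoupler base',D,(327,343),0),('big top',S,(249,214),120),('jar top',S,(269,307),65),('jar base',D,(432,298),0),('blue top',S,(230,306),90),('blue base',D,(458,326),0),('bottle top',S,(309,278),140),('tray',S,(295,236),10)]: print(n,onz(c,uv,z).round(0))
o=ctrl.get_obs()
R=cv2.Rodrigues(o['orientation'])[0]; print(R.round(3))
import sys
# desired jaw yaw options
for a in (16,-74): print(a)
E
```

```text
bigcoupler base [ 429. -206.    0.]
big top [ 404. -201.  120.]
jar top [ 712. -223.   65.]
jar base [ 729. -225.    0.]
blue top [ 690. -323.   90.]
blue base [ 699. -328.    0.]
bottle top [ 707. -103.  140.]
tray [443. -73.  10.]
[[ 0.    -0.001  1.   ]
 [-1.     0.     0.   ]
 [-0.    -1.    -0.001]]
16
-74
```

```bash
python3 -m creep '[{"tx":-20,"ty":-60,"rz":0.1},{"tx":-40,"ty":-120,"rz":0.2},{"tx":-60,"ty":-180,"rz":0.28},{"tx":-85,"ty":-210,"rz":0.28},{"tx":-85,"ty":-210,"rz":0.28},{"tx":-85,"ty":-210,"rz":0.28}]'; python3 - <<'E'
from h import *
c=cam('wrist'); cv2.imwrite('pics/w1.png',c['img'])
print(proj(c,(559.5,-286.3,116)))
E
```

```text
[254.84180735 513.35694248]schema error: expected keys tx, ty, tz, rx, ry, rz, fingers
```

View pics/w1.png

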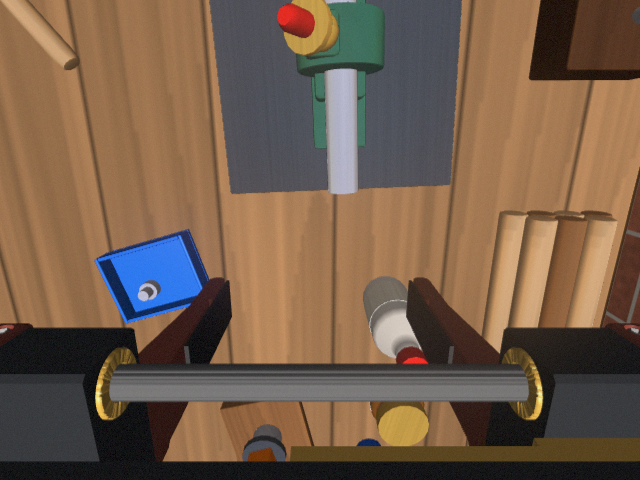

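The call was refused because every key is required, so the view hasn't changed. I'll resend with full rows.

```bash
python3 -m creep '[{"tx":-15,"ty":-58,"tz":0,"rx":0,"ry":0,"rz":0.1,"fingers":0},{"tx":-30,"ty":-116,"tz":0,"rx":0,"ry":0,"rz":0.2,"fingers":0},{"tx":-45,"ty":-174,"tz":0,"rx":0,"ry":0,"rz":0.28,"fingers":0},{"tx":-60,"ty":-232,"tz":0,"rx":0,"ry":0,"rz":0.28,"fingers":0},{"tx":-65,"ty":-286,"tz":0,"rx":0,"ry":0,"rz":0.28,"fingers":0},{"tx":-65,"ty":-286,"tz":0,"rx":0,"ry":0,"rz":0.28,"fingers":0},{"tx":-65,"ty":-286,"tz":0,"rx":0,"ry":0,"rz":0.28,"fingers":0}]'; python3 - <<'E'
from h import *
c=cam('wrist'); cv2.imwrite('pics/w2.png',c['img'])
print(proj(c,(559.5,-286.3,116)))
E
```

```text
t: 1.08
ee_pos: [559.7, -285.5, 230.3]
orientation: [-1.328, 1.002, -1.0]
ft_force: [-0.4, -0.4, -0.6]
width: 87.6
[318.90531639 241.39032841]
```

View pics/w2.png

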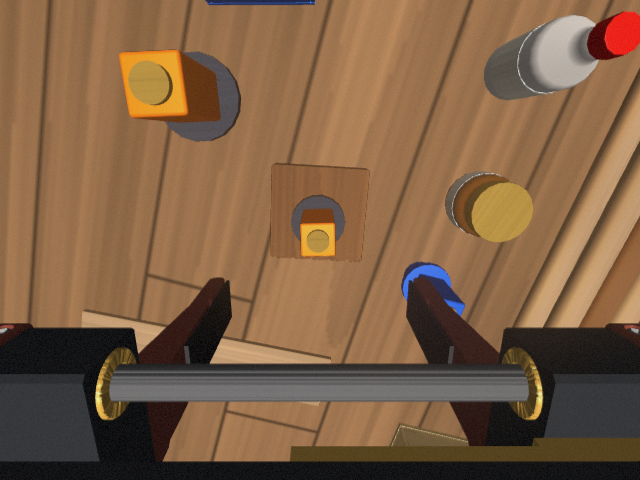

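The wrist view shows the handle centred at (318,241), against a predicted (319,241). Its flats are square to the jaws and the sides are clear. I'll descend to put the fingertips about 3 mm above the collar.

```bash
python3 -m creep '[{"tx":0,"ty":0,"tz":-50,"rx":0,"ry":0,"rz":0,"fingers":0},{"tx":0,"ty":0,"tz":-100,"rx":0,"ry":0,"rz":0,"fingers":0},{"tx":0,"ty":0,"tz":-140,"rx":0,"ry":0,"rz":0,"fingers":0},{"tx":0,"ty":0,"tz":-160,"rx":0,"ry":0,"rz":0,"fingers":0},{"tx":0,"ty":0,"tz":-167,"rx":0,"ry":0,"rz":0,"fingers":0},{"tx":0,"ty":0,"tz":-167,"rx":0,"ry":0,"rz":0,"fingers":0}]'; python3 - <<'E'
from h import *
c=cam('side'); cv2.imwrite('pics/s3.png',cv2.resize(c['img'][230:390,320:500],None,fx=3,fy=3))
E
```

```text
t: 1.88
ee_pos: [560.7, -285.9, 64.4]
orientation: [-1.329, 0.999, -1.001]
ft_force: [0.3, -0.3, -0.3]
width: 87.8
```

View pics/s3.png

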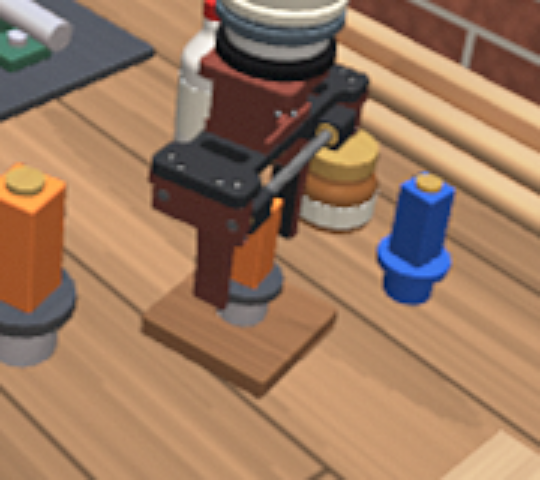

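The fingers straddle the handle just above the collar and touch nothing. Closing now.

```bash
python3 -m creep '[{"tx":0,"ty":0,"tz":-0.7,"rx":0,"ry":0,"rz":0,"fingers":255},{"tx":0,"ty":0,"tz":-0.7,"rx":0,"ry":0,"rz":0,"fingers":255},{"tx":0,"ty":0,"tz":-0.7,"rx":0,"ry":0,"rz":0,"fingers":255},{"tx":0,"ty":0,"tz":-0.7,"rx":0,"ry":0,"rz":0,"fingers":255},{"tx":0,"ty":0,"tz":-0.7,"rx":0,"ry":0,"rz":0,"fingers":255},{"tx":0,"ty":0,"tz":-0.7,"rx":0,"ry":0,"rz":0,"fingers":255},{"tx":0,"ty":0,"tz":-0.7,"rx":0,"ry":0,"rz":0,"fingers":255},{"tx":0,"ty":0,"tz":-0.7,"rx":0,"ry":0,"rz":0,"fingers":255}]'
```

```text
t: 2.92
ee_pos: [559.8, -285.9, 62.9]
orientation: [-1.329, 1.001, -1.0]
ft_force: [-1.0, -0.2, 0.8]
width: 27.9
```

```bash
python3 -m creep '[{"tx":0,"ty":0,"tz":10,"rx":0,"ry":0,"rz":0,"fingers":255},{"tx":0,"ty":0,"tz":40,"rx":0,"ry":0,"rz":0,"fingers":255},{"tx":0,"ty":0,"tz":90,"rx":0,"ry":0,"rz":0,"fingers":255},{"tx":0,"ty":0,"tz":140,"rx":0,"ry":0,"rz":0,"fingers":255},{"tx":0,"ty":0,"tz":185,"rx":0,"ry":0,"rz":0,"fingers":255},{"tx":10,"ty":50,"tz":185,"rx":0,"ry":0,"rz":-0.1,"fingers":255},{"tx":20,"ty":105,"tz":185,"rx":0,"ry":0,"rz":-0.2,"fingers":255},{"tx":30,"ty":160,"tz":185,"rx":0,"ry":0,"rz":-0.24,"fingers":255},{"tx":40,"ty":220,"tz":185,"rx":0,"ry":0,"rz":-0.24,"fingers":255},{"tx":45,"ty":270,"tz":185,"rx":0,"ry":0,"rz":-0.24,"fingers":255}]'
python3 -m creep '[{"tx":5,"ty":55,"tz":0,"rx":0,"ry":0,"rz":0,"fingers":255},{"tx":15,"ty":70,"tz":0,"rx":0,"ry":0,"rz":0,"fingers":255},{"tx":15,"ty":70,"tz":0,"rx":0,"ry":0,"rz":0,"fingers":255},{"tx":15,"ty":70,"tz":0,"rx":0,"ry":0,"rz":0,"fingers":255},{"tx":15,"ty":70,"tz":0,"rx":0,"ry":0,"rz":0,"fingers":255}]'
python3 - <<'E'
from h import *
c=cam('wrist'); cv2.imwrite('pics/w4.png',c['img']); c=cam('side'); cam('scene')
cv2.imwrite('pics/s4.png',c['img'])
print(ctrl.get_obs()['qpos'])
E
```

```text
t: 4.18
ee_pos: [605.0, -13.7, 248.4]
orientation: [-1.228, 1.179, -1.179]
ft_force: [-0.4, -0.1, -3.3]
width: 27.7
t: 4.8
ee_pos: [619.7, 52.5, 247.9]
orientation: [-1.227, 1.181, -1.181]
ft_force: [0.0, -0.2, -2.6]
width: 27.8
[ 6.62654225e-02  4.00535846e-01  1.62172982e+00 -5.26132947e-05
  1.11943754e+00  2.76559660e-02]
```

View pics/w4.png

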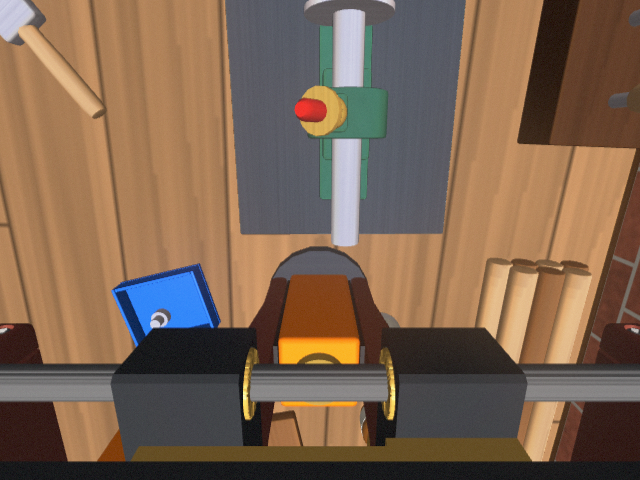

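View pics/s4.png

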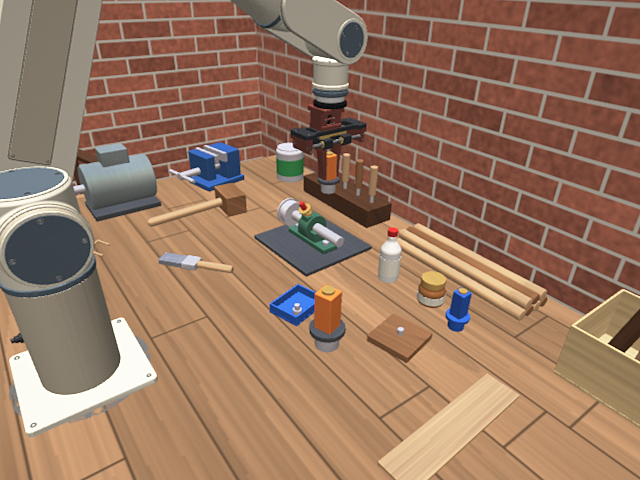

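The coupler is held and upright, with the stand peg bare. In this wrist view the nipple top is at about (300,110) and the shoulder disc at about (320,110). I'll zoom in on the nipple.

```bash
python3 - <<'E'
from h import *
i=load('wrist')['img'];cv2.imwrite('pics/z5.png',cv2.resize(i[70:150,275:395],None,fx=6,fy=6,interpolation=cv2.INTER_CUBIC))
E
```

```text
(no output)
```

View pics/z5.png

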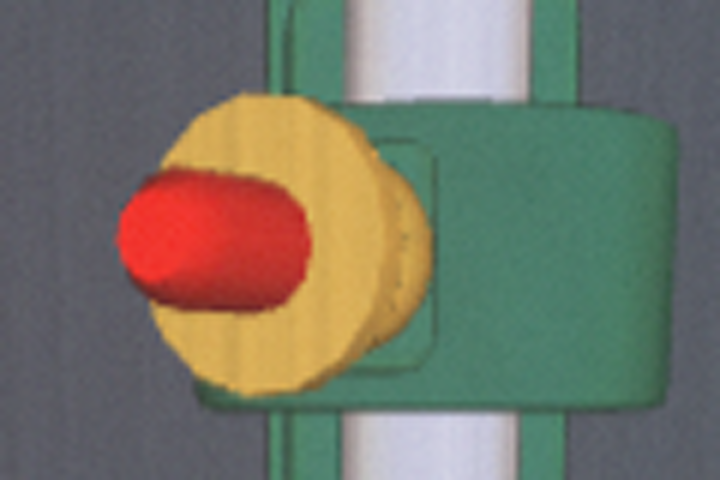

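```bash
python3 - <<'E'
from h import *
W=load('wrist');S,D=load('scene'),load('side')
w=lambda x,y:(275+x/6-.42,70+y/6-.42)
s2=lambda x,y:(355+x/6-.4,220+y/6-.4); d2=lambda x,y:(270+(x-390)/5-.4,185+y/5-.4)
T=w(151,243);H=w(268,244)
print('top',tri([S,D,W],[s2(157,47),d2(546,90),T]))
print('sh',tri([S,D,W],[s2(162,92),d2(566,117),H]))
t,h=onz(W,T,138.7),onz(W,H,119.2); print(t,h)
d=t-h; print(d,np.linalg.norm(d),'tilt',np.arctan2(np.hypot(*d[:2]),d[2]),'az',np.degrees(np.arctan2(d[1],d[0])))
P=[onz(W,uv,12) for uv in [(241,234.5),(443,234),(227.5,0),(463,0)]]
for p in P: print(p.round(1))
e=P[1]-P[0];print(np.degrees(np.arctan2(e[1],e[0])),np.linalg.norm(e))
o=ctrl.get_obs();R=cv2.Rodrigues(o['orientation'])[0];print(R.round(4),o['ee_pos'])
E
```

```text
top (array([602.91707075, 147.78295523, 138.94945644]), [np.float64(0.9429871111124987), np.float64(0.2614304007322561), np.float64(1.0216593602922033)])
sh (array([615.83310217, 148.06110589, 119.47379294]), [np.float64(0.7465828218619386), np.float64(0.31262364572476903), np.float64(0.6136780556307544)])
[602.23540747 147.02567188 138.7       ] [615.66485714 148.67000536 119.2       ]
[-13.42944967  -1.64433348  19.5       ] 23.734025175624616 tilt 0.6065750253034045 az -173.01931639603387
[532.3  20.1  12. ]
[760.1  29.5  12. ]
[524.9 250.4  12. ]
[747.6 258.8  12. ]
2.351852704803681 228.0096081559812
[[ 3.860e-02 -1.000e-04  9.993e-01]
 [-9.993e-01 -1.000e-04  3.860e-02]
 [ 1.000e-04 -1.000e+00 -1.000e-04]] [619.87786531  53.04856056 247.99671691]
```

```bash
python3 -m creep '[{"tx":-20,"ty":30,"tz":0,"rx":0.0075,"ry":-0.18,"rz":0,"fingers":255},{"tx":-40,"ty":60,"tz":0,"rx":0.015,"ry":-0.36,"rz":0,"fingers":255},{"tx":-51,"ty":92,"tz":0,"rx":0.0226,"ry":-0.5495,"rz":0,"fingers":255},{"tx":-51,"ty":92.5,"tz":0,"rx":0.0226,"ry":-0.5495,"rz":0,"fingers":255},{"tx":-51,"ty":92.5,"tz":-20,"rx":0.0226,"ry":-0.5495,"rz":0,"fingers":255},{"tx":-51,"ty":92.5,"tz":-40,"rx":0.0226,"ry":-0.5495,"rz":0,"fingers":255},{"tx":-51,"ty":92.5,"tz":-54,"rx":0.0226,"ry":-0.5495,"rz":0,"fingers":255},{"tx":-51,"ty":92.5,"tz":-54,"rx":0.0226,"ry":-0.5495,"rz":0,"fingers":255},{"tx":-51,"ty":92.5,"tz":-54,"rx":0.0226,"ry":-0.5495,"rz":0,"fingers":255}]'
python3 - <<'E'
from h import *
o=ctrl.get_obs();print(o['qpos'].round(3));R=cv2.Rodrigues(o['orientation'])[0];print(R.round(4))
w=cam('wrist');s=cam('side');c=cam('scene')
cv2.imwrite('pics/w6.png',w['img'])
a=cv2.resize(c['img'][165:265,330:430],None,fx=4,fy=4,interpolation=cv2.INTER_CUBIC)
b=cv2.resize(s['img'][140:240,250:350],None,fx=4,fy=4,interpolation=cv2.INTER_CUBIC)
cv2.imwrite('pics/z6.png',np.hstack([a,b]))
E
```

```text
t: 6.08
ee_pos: [569.3, 146.3, 194.6]
orientation: [-0.806, 0.776, -1.385]
ft_force: [0.2, 0.1, -2.6]
width: 28.2
[ 0.3    0.276  2.097 -0.531  0.268  0.739]
[[ 3.960e-02  5.227e-01  8.516e-01]
 [-9.992e-01  2.130e-02  3.340e-02]
 [-7.000e-04 -8.522e-01  5.231e-01]]
```

View pics/w6.png

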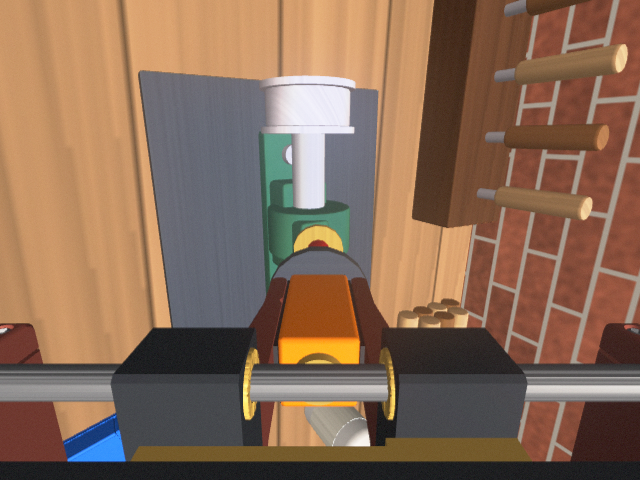

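View pics/z6.png

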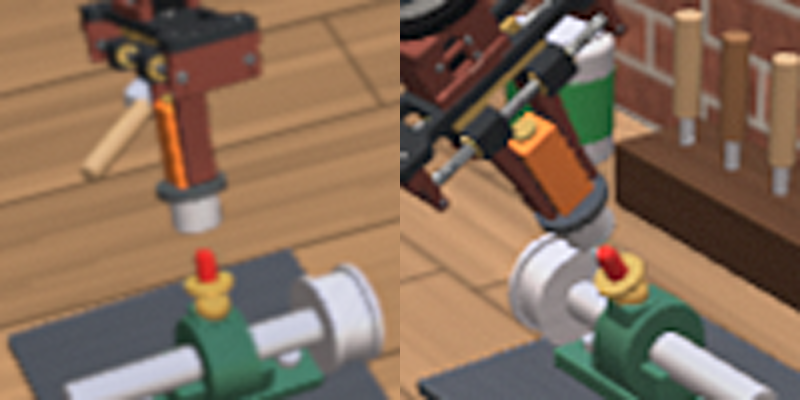

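The coupler hangs above the nipple, tilted to match. I'll zoom in to compare its axis with the nipple's axis in all three views.

```bash
python3 - <<'E'
from h import *
w,s,c=load('wrist'),load('side'),load('scene')
cv2.imwrite('pics/z7.png',cv2.resize(c['img'][195:255,360:410],None,fx=10,fy=10,interpolation=cv2.INTER_CUBIC))
cv2.imwrite('pics/z8.png',cv2.resize(s['img'][160:220,275:325],None,fx=10,fy=10,interpolation=cv2.INTER_CUBIC))
cv2.imwrite('pics/z9.png',cv2.resize(w['img'][195:315,240:400],None,fx=5,fy=5,interpolation=cv2.INTER_CUBIC))
E
```

```text
(no output)
```

View pics/z7.png

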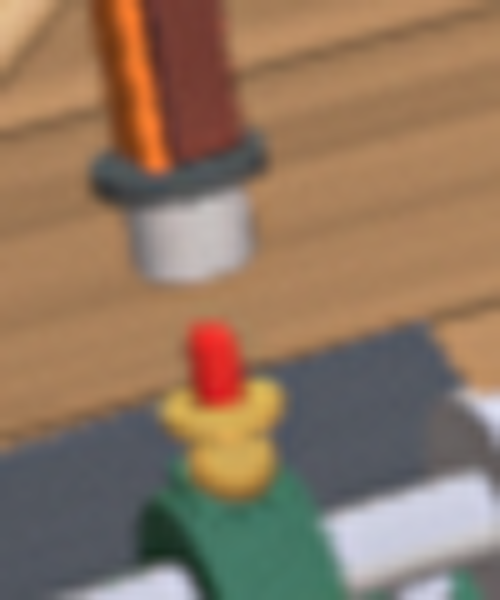

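View pics/z8.png

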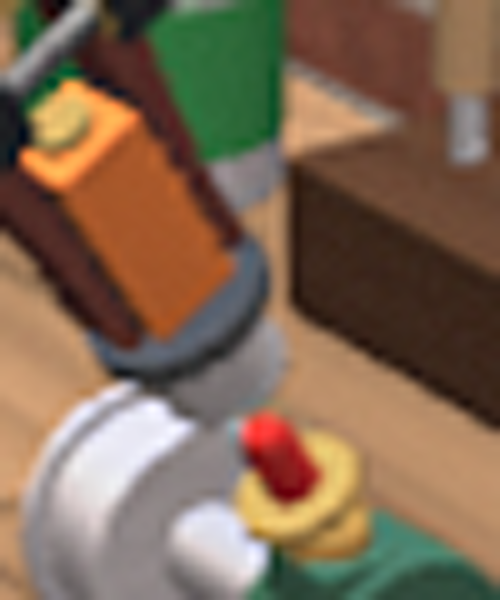

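View pics/z9.png

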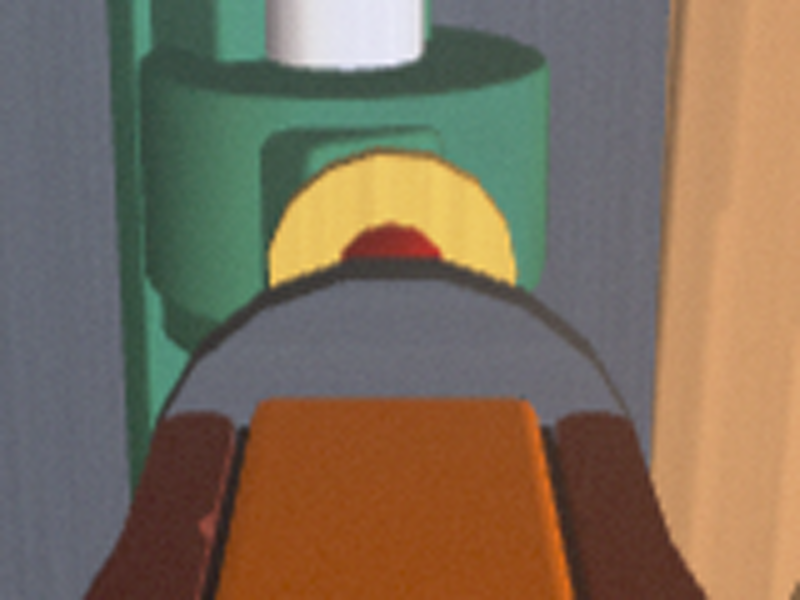

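```bash
python3 - <<'E'
from h import *
w,s,c=load('wrist'),load('side'),load('scene')
o=ctrl.get_obs();R=cv2.Rodrigues(o['orientation'])[0];p=o['ee_pos'];a=-R[:,1]
top=np.array([603,147.9,138.7])
X,Z=R[:,0],R[:,2]
A=[];b=[]
for n,C,d in [('scene',c,0.6),('side',s,0.77)]:
    u0=proj(C,top);u1=proj(C,top+10*a);ax=(u1-u0)/np.linalg.norm(u1-u0);n_=np.array([-ax[1],ax[0]])
    if n_[0]<0:n_=-n_
    J=np.array([n_@(proj(C,top+v)-u0) for v in (X,Z)]);print(n,u0,n_,J)
    A.append(J);b.append(d*n_[0] if n=='scene' else d)
A.append([0,1.]);b.append(-1.0)
A=np.array(A);b=np.array(b)
print(np.linalg.solve(A[:2],b[:2]),np.linalg.lstsq(A*[[3],[3],[1]],b*[3,3,1],rcond=None))
tc=lambda q:(q-p)@R
print('top in tool',tc(top))
# predicted pixel locs of coupler features at TCP axis
for nm,k in [('mouth',0),('collartop',34),('button',98)]:
    q=p-a*44.9+a*k; print(nm,[proj(C,q).round(1) for C in (c,s,w)])
print('meas scene mouth',(360+19.4-.45,195+26.2-.45),'collar',(360+18.1-.45,195+17.0-.45),'side button',(275+6.2-.45,160+11.8-.45))
E
```

```text
scene [380.51833105 227.35391006] [ 0.98484477 -0.1734381 ] [-0.32353713  0.1217557 ]
side [300.81242855 202.76127822] [ 0.83315042 -0.55304645] [0.11443132 0.35976613]
[-0.91180887  2.43029961] (array([-0.88929861,  0.93760857]), array([6.64657791]), np.int32(2), array([1.51608422, 1.02943234]))
top in tool [ 9.08665304e-03  6.54088561e+01 -7.59248974e-01]
mouth [array([379.5, 220.8]), array([297.7, 197.5]), array([321.1, 272.6])]
collartop [array([377.5, 209.8]), array([291.9, 188.9]), array([321.5, 297.6])]
button [array([373.8, 188.5]), array([280.5, 171.7]), array([322.8, 381.8])]
meas scene mouth (378.95, 220.75) collar (377.65000000000003, 211.55) side button (280.75, 171.35000000000002)
```

The views agree the nipple is about 0.7 mm off along tool z (the wrist view is best for this) and about 0.7 mm towards +y. The crude side-view axis disagreed with this, but its collar centre was a poor fit. I'll correct by those amounts and advance 30 mm along the axis, which stops short of the bore end.

```bash
python3 -m creep '[{"tx":-0.6,"ty":0.7,"tz":-0.4,"rx":0,"ry":0,"rz":0,"fingers":255},{"tx":4.6,"ty":0.9,"tz":-8.9,"rx":0,"ry":0,"rz":0,"fingers":255},{"tx":8.3,"ty":1.1,"tz":-14.9,"rx":0,"ry":0,"rz":0,"fingers":255},{"tx":10.9,"ty":1.2,"tz":-19.1,"rx":0,"ry":0,"rz":0,"fingers":255},{"tx":13,"ty":1.2,"tz":-22.6,"rx":0,"ry":0,"rz":0,"fingers":255},{"tx":15.1,"ty":1.3,"tz":-26,"rx":0,"ry":0,"rz":0,"fingers":255},{"tx":15.1,"ty":1.3,"tz":-26,"rx":0,"ry":0,"rz":0,"fingers":255}]'
python3 - <<'E'
from h import *
o=ctrl.get_obs();print(o['qpos'].round(3),o['ft_force'],o['moment'])
w,s,c=cam('wrist'),cam('side'),cam('scene')
a=cv2.resize(c['img'][195:255,360:410],None,fx=8,fy=8,interpolation=cv2.INTER_CUBIC)
b=cv2.resize(s['img'][160:220,275:325],None,fx=8,fy=8,interpolation=cv2.INTER_CUBIC)
cv2.imwrite('pics/z10.png',np.hstack([a,b])); cv2.imwrite('pics/w10.png',cv2.resize(w['img'][195:315,240:400],None,fx=5,fy=5,interpolation=cv2.INTER_CUBIC))
E
```

```text
t: 7.1
ee_pos: [584.1, 147.8, 167.6]
orientation: [-0.807, 0.776, -1.384]
ft_force: [-0.0, 0.6, -2.5]
width: 27.6
[ 0.293  0.345  2.083 -0.639  0.221  0.845] [-0.02354755  0.62869046 -2.54004661] [-0.02904783  0.45623213 -0.00741778]
```

View pics/z10.png

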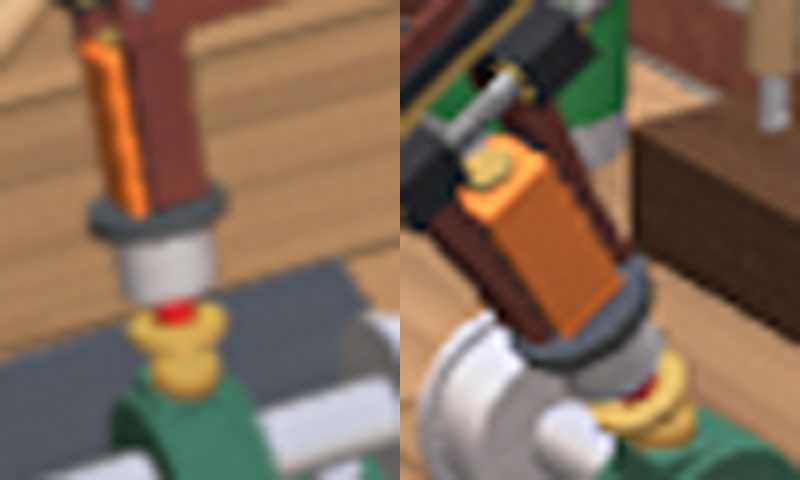

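View pics/w10.png

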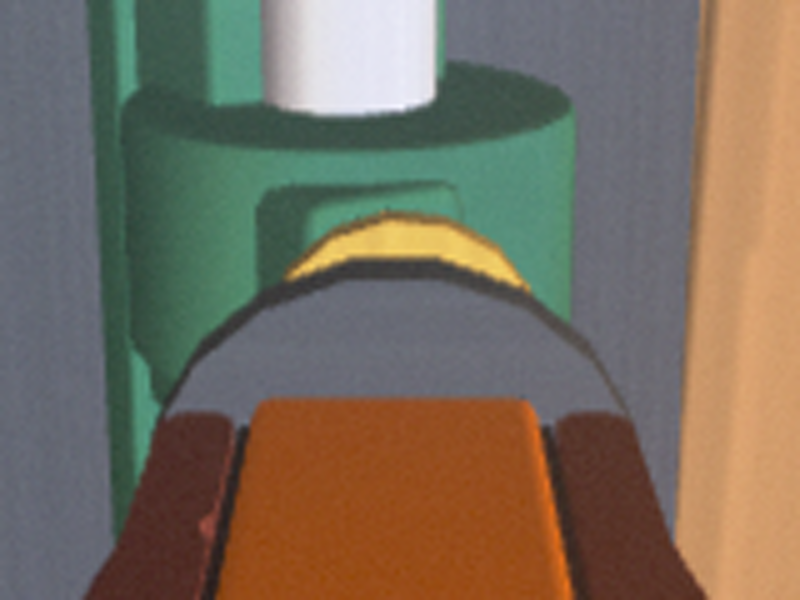

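The nipple is inside the mouth with no contact force. The scene view still suggests a small sideways offset, so I'll measure row profiles of the skirt and the shoulder.

```bash
python3 - <<'E'
from h import *
c=load('scene');I=c['img'].astype(int)
for r in range(218,242):
    row=I[r,370:393]
    hsv=cv2.cvtColor(c['img'][r:r+1,370:393],cv2.COLOR_BGR2HSV)[0].astype(int)
    print(r,' '.join('%3d/%3d/%3d'%tuple(x) if 0 else ('R' if (x[0]<8 or x[0]>172) and x[1]>150 else 'Y' if 15<x[0]<32 and x[1]>120 else 'G' if 60<x[0]<90 and x[1]>60 else 'w' if x[1]<45 and x[2]>120 else 'k' if x[1]<60 and x[2]<=120 else '.') for x in hsv))
cv2.imwrite('pics/z11.png',cv2.resize(c['img'][212:246,365:400],None,fx=17,fy=17,interpolation=cv2.INTER_CUBIC))
E
```

```text
218 . . . . . . . . . . . . . . . . . . . . . . .
219 . . . . . . . . . . . . . . . . k k . . . . .
220 . . k k . . . . . . . . . k k k k k . . . . .
221 . k k k k . . . . . k k k k k k k . . . . . .
222 . k k k k k . . k k k k k k k k k . . . . . .
223 . . k k k k k k k k k k k k k k . . . . . . .
224 . . . k k k k k k k k k w w w w . . . . . . .
225 . . . . k k k k w w w w w w w w . . . . . . .
226 . . . . . k w w w w w w w w w w w . . . . . .
227 . . . . . w w w w w w w w w w w w . . . . . .
228 . . . . . k w w w w w w w w w w w . . . . . .
229 . . . . . w w w w w w w w w w w w . . . . . .
230 . . . . . w w w w w w w w w w w . . . . . k k
231 . . . . . . w w w w w w w w w w k . k k k k k
232 . . . . . . . w w w . . . . . . . k k k k k k
233 . . . . . . . . . . R R R R . Y Y . k k k k k
234 . . . . . . Y Y Y . R R R R . Y Y Y . k k k k
235 . . . . . . . Y Y Y . . . . Y Y Y Y . k k k k
236 . k k k k k . Y Y Y Y Y Y Y Y Y Y Y k k k k k
237 k k k k k k . Y Y Y Y Y Y Y Y Y Y . k k k k k
238 k k k k k k k . Y Y Y Y Y Y Y Y . k k k k k k
239 k k k k k k k k . Y Y Y Y Y Y Y Y . k k k k k
240 k k k k k k k k k Y Y Y Y Y Y Y Y . k k k k k
241 k k k k k k k G . Y Y Y Y Y Y Y Y . k k k k k
```

View pics/z11.png

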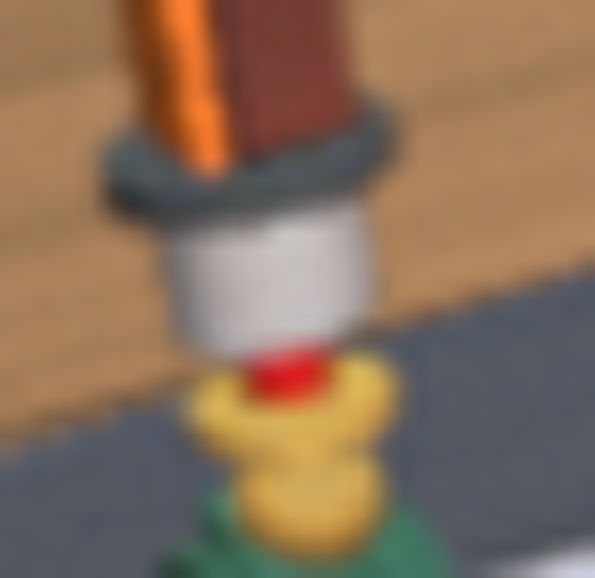

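The skirt axis and the shoulder are aligned within about 0.1 px. Advancing along the axis to take up the spring.

```bash
python3 -m creep '[{"tx":1.6,"ty":0.1,"tz":-2.6,"rx":0,"ry":0,"rz":0,"fingers":255},{"tx":2.6,"ty":0.1,"tz":-4.3,"rx":0,"ry":0,"rz":0,"fingers":255},{"tx":3.7,"ty":0.1,"tz":-6,"rx":0,"ry":0,"rz":0,"fingers":255},{"tx":4.7,"ty":0.2,"tz":-7.7,"rx":0,"ry":0,"rz":0,"fingers":255},{"tx":4.7,"ty":0.2,"tz":-7.7,"rx":0,"ry":0,"rz":0,"fingers":255}]'
python3 - <<'E'
from h import *
o=ctrl.get_obs();f=o['ft_force']-[0,0,-2.6];a=np.array([-.5227,-.0213,.8522]);print(f@a,f-(f@a)*a,o['moment'],o['ee_pos'],o['qpos'].round(3))
E
python3 -m creep '[{"tx":1.0,"ty":0,"tz":-1.7,"rx":0,"ry":0,"rz":0,"fingers":255},{"tx":1.6,"ty":0.1,"tz":-2.6,"rx":0,"ry":0,"rz":0,"fingers":255},{"tx":2.1,"ty":0.1,"tz":-3.4,"rx":0,"ry":0,"rz":0,"fingers":255},{"tx":2.1,"ty":0.1,"tz":-3.4,"rx":0,"ry":0,"rz":0,"fingers":255}]'
python3 - <<'E'
from h import *
o=ctrl.get_obs();f=o['ft_force']-[0,0,-2.6];a=np.array([-.5227,-.0213,.8522]);print(f@a,f-(f@a)*a,o['moment'],o['ee_pos'],o['qpos'].round(3))
w,s,c=cam('wrist'),cam('side'),cam('scene')
a=cv2.resize(c['img'][195:255,360:410],None,fx=8,fy=8,interpolation=cv2.INTER_CUBIC)
b=cv2.resize(s['img'][160:220,275:325],None,fx=8,fy=8,interpolation=cv2.INTER_CUBIC)
cv2.imwrite('pics/z12.png',np.hstack([a,b])); cv2.imwrite('pics/w12.png',cv2.resize(w['img'][195:315,240:400],None,fx=5,fy=5,interpolation=cv2.INTER_CUBIC))
E
```

```text
t: 7.88
ee_pos: [588.7, 148.0, 160.4]
orientation: [-0.807, 0.776, -1.384]
ft_force: [-4.2, -0.5, 3.6]
width: 28.1
7.513432504787231 [-0.26472875 -0.31085761 -0.16938216] [-0.0742864   0.67132267 -0.04791825] [588.68199053 148.00937771 160.4369672 ] [ 0.291  0.364  2.078 -0.676  0.208  0.881]
t: 8.38
ee_pos: [590.8, 148.1, 156.9]
orientation: [-0.807, 0.776, -1.385]
ft_force: [-4.5, -0.7, 3.0]
width: 28.0
7.1386095881461875 [-0.8008211  -0.5284118  -0.50367186] [-0.14024739  0.652777   -0.10293788] [590.84180036 148.10903022 156.92421148] [ 0.29   0.374  2.075 -0.693  0.203  0.897]
```

View pics/z12.png

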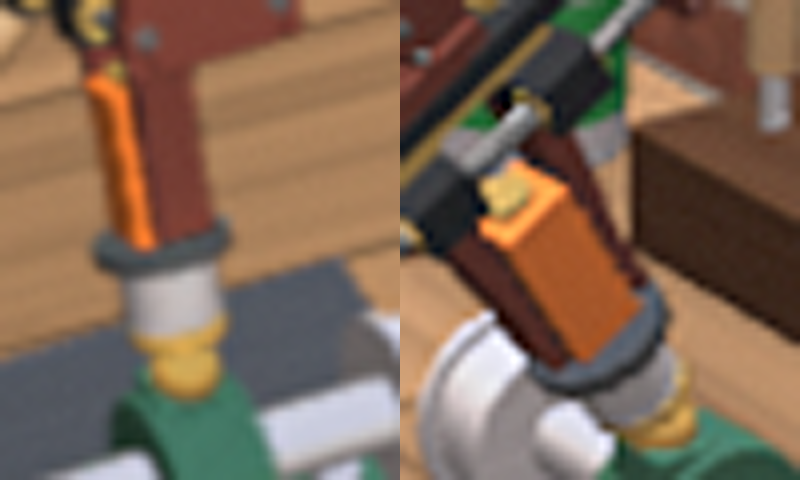

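View pics/w12.png

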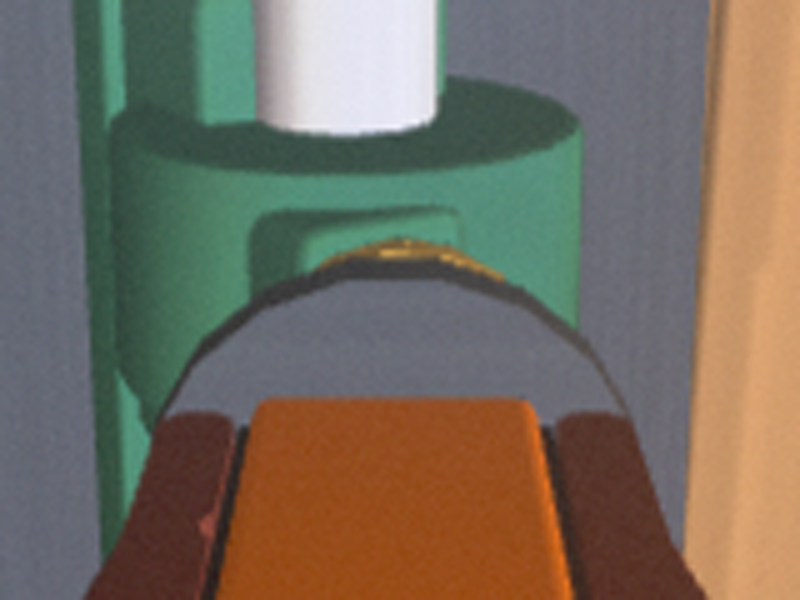

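The axial force was 7.5 N on the falling side of the snap and is now 7.1 N, and the rim looks flush with the shoulder. I'll push slightly further to confirm the hard stop.

```bash
cat > f.py <<'E'
from h import *
o=ctrl.get_obs();f=o['ft_force']-[0,0,-2.6];a=np.array([-.5227,-.0213,.8522]);print('axial',f@a,'lat',f-(f@a)*a,o['moment'],o['ee_pos'])
E
python3 -m creep '[{"tx":0.3,"ty":0,"tz":-0.5,"rx":0,"ry":0,"rz":0,"fingers":255},{"tx":0.3,"ty":0,"tz":-0.5,"rx":0,"ry":0,"rz":0,"fingers":255}]';python3 f.py
python3 -m creep '[{"tx":0.3,"ty":0,"tz":-0.5,"rx":0,"ry":0,"rz":0,"fingers":255},{"tx":0.3,"ty":0,"tz":-0.5,"rx":0,"ry":0,"rz":0,"fingers":255}]';python3 f.py
```

```text
t: 8.78
ee_pos: [590.9, 148.1, 156.8]
orientation: [-0.806, 0.775, -1.385]
ft_force: [-10.6, -0.8, 11.1]
width: 27.8
axial 17.224874634437263 lat [-1.63139934 -0.44434354 -1.00998887] [-0.07509736  0.96258988  0.00208468] [590.9009262  148.09370028 156.83471561]
t: 9.02
ee_pos: [590.9, 148.1, 156.8]
orientation: [-0.806, 0.775, -1.385]
ft_force: [-16.0, -1.3, 16.9]
width: 27.8
axial 24.998426914569613 lat [-2.89961766 -0.77692885 -1.7953818 ] [-0.06189903  1.27642264 -0.01056303] [590.93348296 148.11110501 156.78674429]
```

The force rose to 25 N with no further travel, so the rim is on the shoulder. Holding for 2.5 s or more.

```bash
R='x'; for k in 1; do :; done
python3 -m creep '[{"tx":0,"ty":0,"tz":0,"rx":0,"ry":0,"rz":0,"fingers":255},{"tx":0,"ty":0,"tz":0,"rx":0,"ry":0,"rz":0,"fingers":255},{"tx":0,"ty":0,"tz":0,"rx":0,"ry":0,"rz":0,"fingers":255},{"tx":0,"ty":0,"tz":0,"rx":0,"ry":0,"rz":0,"fingers":255},{"tx":0,"ty":0,"tz":0,"rx":0,"ry":0,"rz":0,"fingers":255},{"tx":0,"ty":0,"tz":0,"rx":0,"ry":0,"rz":0,"fingers":255},{"tx":0,"ty":0,"tz":0,"rx":0,"ry":0,"rz":0,"fingers":255},{"tx":0,"ty":0,"tz":0,"rx":0,"ry":0,"rz":0,"fingers":255},{"tx":0,"ty":0,"tz":0,"rx":0,"ry":0,"rz":0,"fingers":255},{"tx":0,"ty":0,"tz":0,"rx":0,"ry":0,"rz":0,"fingers":255}]';python3 f.py
python3 -m creep '[{"tx":0,"ty":0,"tz":0,"rx":0,"ry":0,"rz":0,"fingers":255},{"tx":0,"ty":0,"tz":0,"rx":0,"ry":0,"rz":0,"fingers":255},{"tx":0,"ty":0,"tz":0,"rx":0,"ry":0,"rz":0,"fingers":255},{"tx":0,"ty":0,"tz":0,"rx":0,"ry":0,"rz":0,"fingers":255},{"tx":0,"ty":0,"tz":0,"rx":0,"ry":0,"rz":0,"fingers":255},{"tx":0,"ty":0,"tz":0,"rx":0,"ry":0,"rz":0,"fingers":255},{"tx":0,"ty":0,"tz":0,"rx":0,"ry":0,"rz":0,"fingers":255},{"tx":0,"ty":0,"tz":0,"rx":0,"ry":0,"rz":0,"fingers":255},{"tx":0,"ty":0,"tz":0,"rx":0,"ry":0,"rz":0,"fingers":255},{"tx":0,"ty":0,"tz":0,"rx":0,"ry":0,"rz":0,"fingers":255}]';python3 f.py
python3 - <<'E'
from h import *
w,s,c=cam('wrist'),cam('side'),cam('scene')
a=cv2.resize(c['img'][195:255,360:410],None,fx=8,fy=8,interpolation=cv2.INTER_CUBIC)
b=cv2.resize(s['img'][160:220,275:325],None,fx=8,fy=8,interpolation=cv2.INTER_CUBIC)
cv2.imwrite('pics/z13.png',np.hstack([a,b])); cv2.imwrite('pics/sc13.png',c['img'])
E
```

```text
t: 10.28
ee_pos: [590.9, 148.1, 156.7]
orientation: [-0.806, 0.775, -1.385]
ft_force: [-15.4, -0.4, 18.0]
width: 28.0
axial 25.665052261959644 lat [-2.01604706  0.11758269 -1.23101557] [-0.09063997  1.18845484  0.00357401] [590.91578585 148.11541564 156.73525287]
t: 11.52
ee_pos: [590.9, 148.1, 156.8]
orientation: [-0.806, 0.775, -1.385]
ft_force: [-15.4, -0.7, 19.1]
width: 28.0
axial 26.558731506235567 lat [-1.47967824 -0.14242414 -0.90844006] [-0.13219878  1.19708759 -0.02575368] [590.94050893 148.1004212  156.78120892]
```

View pics/z13.png

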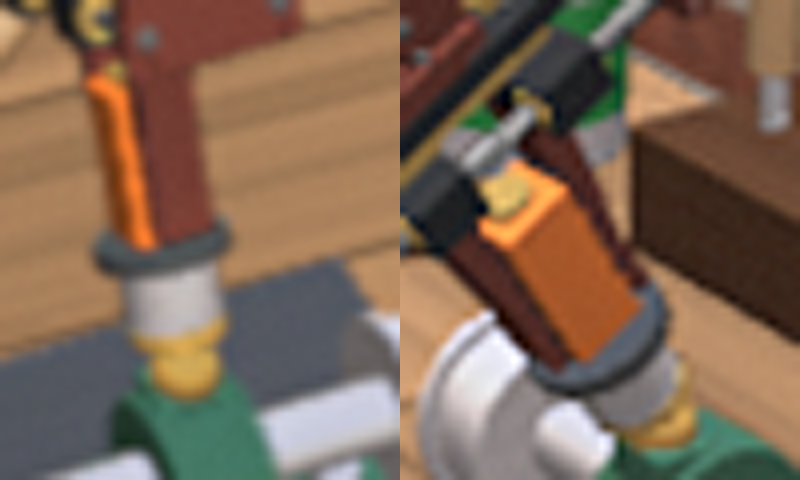

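View pics/sc13.png

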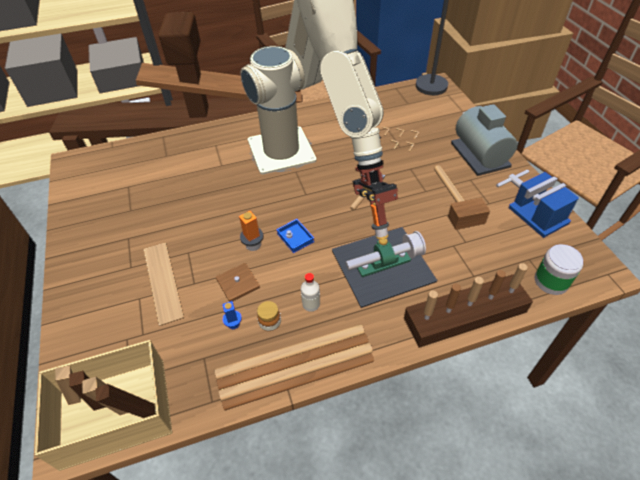

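The pictures show the rim seated on the shoulder at about (381,238) in scene, and everything else in its place. The coupler has been held home for about 3 s at a steady 26 N, so I'm handing in.

```bash
python3 -c "
from workcell import ctrl
print(ctrl.close_job())"
```

```text
the job is handed in; nothing more can be done
None
```

I took the small orange coupler off its stand, tilted it to about 0.55 rad and pushed it along the nipple's axis until it stopped. I held it there for about 3 s and handed in at 11.7 s, still gripping and pressing.

**Last checks:**
- **Home:** the axial force fell to about 7 N after the snap. It then rose to a steady 25–27 N with no further travel. The side and scene pictures show the rim flush on the shoulder.
- **Sideways load and grip:** sideways force was under 4 N throughout the push and hold. The jaws stayed 28 mm open on the handle.
- **Bystanders and elbow:** the last scene picture shows the bystanders in their places and the elbow leaning as before. I judged this by eye and didn't measure it.

**Disagreements:**
- **Tilt:** my camera estimates of the elbow tilt ran from 0.51 to 0.61 rad. I used 0.55, the top of the stated range.
- **Sideways offset:** a rough reading from the side view disagreed with the wrist view by about 3 mm on the coupler's sideways offset. I followed the wrist view, and the low contact forces during insertion fit that choice.

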